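# Lay the housing down in the board-loading nest

### The arm

A 6-joint arm with a two-finger parallel gripper is mounted at the origin on a cart in front of the work surface, level with it; the furniture and walls round the work are solid. World frame = base frame: x ahead of the robot, y to its left, z up, the work surface at z = 0. Lengths are in m, angles in rad, forces in N, time in s.
With the tool pointing down it reaches from about 0.425 to 0.95 m from the base axis. Payload 3.5 kg.
Tool frame: the origin (TCP) lies on the centre line of the jaws, within the pads' length; the fingertips stand 17 mm ahead of it and the grasp point (between the pads) lies 2 mm behind it; z points along the fingers, y is the line along which they close (so a half turn about z gives the same grasp; the last joint's range is limited). The gripper opens to 85 mm and grips with 20 to 120 N. Pads are 22 mm wide; open, the fingers measure 114 mm over their backs; the gripper's body (76 mm by 85 mm) begins 54 mm behind the grasp point. The pads swing forward as they close: fully open they stand 13 mm farther back than shut.
Start: joints at [1.001, 0.286, 1.577, -0, 1.279, -0.15], TCP at [0.275, 0.616, 0.248] pointing down, gripper open.
Joint ranges: [-2.77, 2.77], [-0.9, 2.22], [0.21, 2.48], [-1.53, 4.67], [0.24, 2.81], [-2.84, 2.84]. Speed limits (rad/s): [2.79, 2.79, 3.14, 3.14, 3.14, 3.14].

### API

Orientations are given as a unit quaternion [x, y, z, w].
In Python, from plant import ctrl gives the robot as it stands. The module is installed in compiled form; this text tells all that it offers.
- The arm moves only by the tool drive_tool, never from a script. Its argument "moves" is a list of rows, each a list of 3 entries, a list of its own where there are three numbers: the turn, a rotation vector about the tool's x, y, z in rad, then the shift along the tool's x, y, z in m, then the finger opening in m, from 0 to 0.0854. A call has 1 to 5 rows; each row shifts and turns the commanded pose from where the row before left it, along the tool's axes as they then stand; what a row does not reach is not made up. A row lasts 1/8 s, in which the tool goes at most 62.5 mm and 10.7 degrees, less where a joint would pass 70% of its speed; a pose out of reach is approached as far as the arm can. A call with a gripper value outside its range is refused whole. The fingers move at their own pace and stop on an object; "grip_force" is the grip in N (left out, the last holds). Time passes only in rows, so rows that do not move let the fingers close. It gives the time, the measured TCP pose, the force, the opening and the grip force at its end, in the units of the state.
- ctrl.get_state(): the state, without advancing time (a new reading comes with each control period).
- ctrl.read_camera(name): name is "scene" or "top" or "wrist"; returns a dict with "image" (384x512x3 uint8, red, green, blue), "fx", "fy", "cx", "cy" (pixels), "R" (3x3) and "t" (3): a world point X has camera coordinates R X + t. Camera axes: x right, y down, z forward; pixel columns grow to the right and rows downward; lengths in m; the calibration is good to about 2 mm. The wrist camera is an equidistant fisheye: a pixel r from the principal point sees the ray r / f radians off the axis. A picture is of the moment at which its call begins. There is no depth.
- ctrl.sign_off(): hands the job in; it is judged then, once.
The state is a dict: "time": time; "qpos": joint angles; "dq": joint speeds; "joint_efforts": joint torques, N m; "eef_pos": TCP position; "tcp_rot": TCP orientation; "contact_force": force on the tool from outside, world axes, zero at the start; "wrist_torque": the same for the moment, N m; "opening": opening from 0.0 (shut) to 1.0 (fully open); "finger_force": force on a finger pad.
Only numpy, scipy, OpenCV 4.12 (cv2) and the standard library are available. Lean on these libraries where they do the work, as an engineer would, in place of code of your own. Each camera call takes 0.05 s, during which the arm holds its last target. There are 200 camera calls.

### The job

The end panel is on, so lay the standing aluminium housing down for its circuit board: with the fingertips, tip it to the left over the steel toe strip and lower it gently until it lies flat on the rubber pad between the white guides, open mouth to the left, its closed end still at the toe strip. Never let it drop, and never lift it off the nest. Then push the hold-down clamp arm over until its rubber foot sits on the housing; do not disturb the things round the nest.

Things in the scene. Friction and masses are not known exactly. Their poses are not given: they have to be found in the camera images.
- nest: Fixture fixed to the bench. Origin: bench top (z = 0) under point toe_stop; x along the nest, roughly to the robot's right (within 25 degrees), y roughly away from the robot, z up. Aluminium plate x -175 to 125 mm, y -100 to 85 mm, top z = 10 mm. White side guides full length: inner faces y = +-56, outer +-70, top z = 34 mm.
- toe_stop (a point): Middle of the steel toe strip's top edge, nest (0, 0, 14) mm. The strip's upright face below this edge, looking to nest +x and 4 mm high, is the stop. From here to the left (nest -x) run the strip and the black rubber pad (the bed): nest x -166 to 0, y +-50 mm, top z = 14 mm.
- housing: Loose aluminium rectangular tube, 60 deep (own x), 106 wide (own y), 150 mm tall (own z), 0.3 to 0.55 kg, walls 3.5 mm. Lower end closed by a dark panel, upper end open (inside 53 x 91 mm free between card guides). Origin: centre of its closed end; z to the mouth. Starts upright on the plate (underside z = 10 mm), own x along nest x, its left face (own x = -30 mm) 2 to 6 mm from the toe stop.
- mouth (a point): Centre of the housing's open end, 150 mm along its own z. The housing tips towards nest -x over the toe strip's top edge; it balances at about 25 degrees. Laid down: own x up, upper wall's top at z = 74 mm, mouth near nest x = -146 mm, closed end 4 to 15 mm beyond the toe stop (it creeps back a little as it comes down).
- toe_edge (a point): Middle of the housing's bottom edge next to the toe strip (own x = -30 mm, z = 0).
- clamp (a joint): Hinge angle (rad) of the steel hold-down arm on the nest's side next to the robot, axis along nest x through clamp_pivot. At 0 the arm stands up leaning 0.15 rad outwards (nest -y); grows as it swings over to nest +y; level at 1.72, where its rubber foot sits on the laid-down housing; limit 1.74. Starts at 0 to 0.3. Stiff friction, 0.14 N m: it stays where it is left.
- clamp_pivot (a point): Clamp hinge axis, nest (-60, -87, 90) mm. The arm reaches 90 mm from here, 14 mm wide, 10 mm thick, with a round black sleeve of 16 mm diameter on its last 30 mm; the rubber foot, 17 mm across, is on its inner side 52 mm from the axis and reaches 16 mm from the arm's centre line.
- clamp_tip (a point): Free end of the clamp arm, on its centre line, 90 mm from the pivot.
- screw_box: Bystander: small white plastic box, 47 x 58 x 22 mm, on the bench right of the nest. Origin: centre of its underside.
- brush: Bystander: black brush, 145 mm long, 24 mm high, lying on the bench beyond the nest. Origin: centre of its underside.
- flux_bottle: Bystander: small round turquoise bottle with a needle, 42 mm across, 103 mm tall, on the bench beyond the nest. Origin: centre of its underside.
- small_board: Bystander: small green circuit board, 50 x 70 x 10 mm, on the bench between nest and robot. Origin: centre of its underside.
Mind the look-alikes: they are no part of the job. Of the things like the housing, leave any that is green; of the rest the larger one is meant.

How it is judged:
By the outcome, as a careful person would: the job done as asked, in the order asked, and still so for the second after the job is handed in, with the robot touching nothing.
It also fails if it takes over 70 s, if anything falls off the work surface, if the arm or the gripper's body presses on something with over 40 N, if the wrist force passes 120 N, or if a joint passes its speed limit or range.

## Working session

There is one attempt and no reset: what is moved stays moved. The work goes in short steps, Python scripts to look and compute and a tool call to move; the robot and the scene stay as the last step left them, time stands still between calls to the robot, and variables do not carry over. Pictures are saved under pics/ and viewed, at most 12 in all, crops included, and the job is handed in when it is done.

Besides the shell and the picture viewer there is one more tool, called after "Call:" as a command line: name --argument value ..., lists and objects as JSON in quotes. drive_tool: Moves the arm, as the interface text tells. Its arguments: {"type":"object","properties":{"moves":{"type":"array","items":{"type":"array"}},"grip_force":{"type":"number"}},"required":["moves"]}

```bash
mkdir -p pics
cat > h.py <<'E'
import numpy as np, cv2
from plant import ctrl
from scipy.spatial.transform import Rotation as Ro
def cam(n):
    c=ctrl.read_camera(n); return c
def ray(c,u,v,fish=False):
    x=(u-c['cx'])/c['fx'];y=(v-c['cy'])/c['fy']
    if fish:
        r=np.hypot(x,y); d=np.array([x/r*np.sin(r),y/r*np.sin(r),np.cos(r)]) if r>1e-9 else np.array([0,0,1.])
    else: d=np.array([x,y,1.])
    R=np.array(c['R']);t=np.array(c['t']); return -R.T@t, R.T@d
def onz(c,u,v,z,fish=False):
    o,d=ray(c,u,v,fish); return o+d*(z-o[2])/d[2]
def proj(c,X):
    p=np.array(c['R'])@np.array(X)+np.array(c['t']); return np.array([c['fx']*p[0]/p[2]+c['cx'],c['fy']*p[1]/p[2]+c['cy']])
E
python3 - <<'E'
from h import *
a=cam('scene');b=cam('top')
import pickle;pickle.dump((a,b),open('c0.pkl','wb'))
for n,c in (('scene',a),('top',b)):
    cv2.imwrite(f'pics/{n}0.png',cv2.resize(c['image'][:,:,::-1],(800,600),interpolation=cv2.INTER_CUBIC))
    print(n,c['fx'],c['cx'],c['cy'],(-np.array(c['R']).T@c['t']).round(3),np.array(c['R']).round(2).tolist())
s=ctrl.get_state();print({k:np.round(v,3).tolist() for k,v in s.items()})
E
```

```text
scene 403.0120722553665 256.0017014633871 198.09566594187018 [ 0.054 -0.583  0.996] [[0.75, -0.66, -0.02], [-0.5, -0.55, -0.67], [0.43, 0.51, -0.75]]
top 452.2429736258398 249.78683645074491 195.61275951901808 [0.331 0.002 1.376] [[-0.01, -1.0, -0.02], [-0.98, 0.01, -0.17], [0.17, 0.02, -0.98]]
{'time': 0.1, 'qpos': [1.001, 0.287, 1.578, -0.0, 1.279, -0.15], 'dq': [-0.001, -0.002, -0.002, -0.0, -0.0, -0.001], 'joint_efforts': [-0.0, -40.729, -29.37, -0.0, 0.003, -0.0], 'eef_pos': [0.275, 0.616, 0.247], 'tcp_rot': [0.208, 0.978, -0.001, -0.0], 'contact_force': [-0.339, 0.78, 0.149], 'wrist_torque': [0.018, 0.006, 0.008], 'finger_force': 0.0, 'opening': 1.001}
```

View pics/scene0.png

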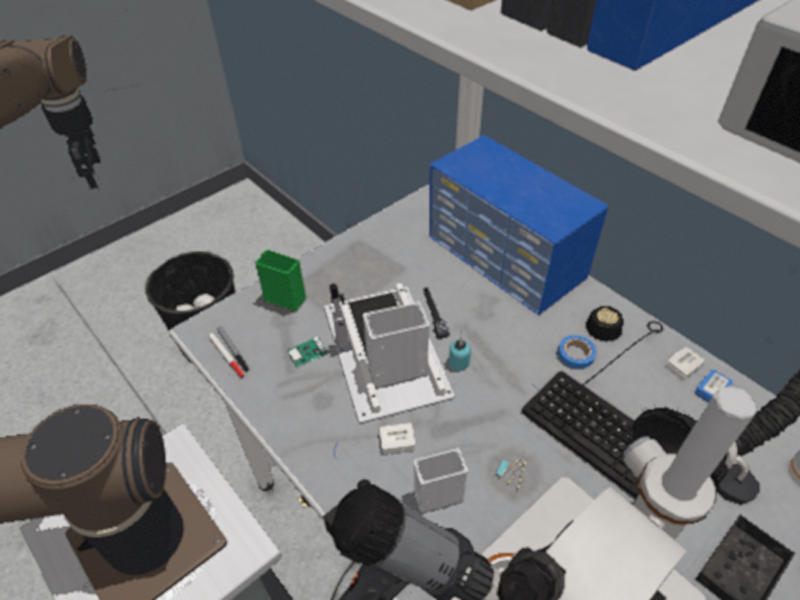

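View pics/top0.png

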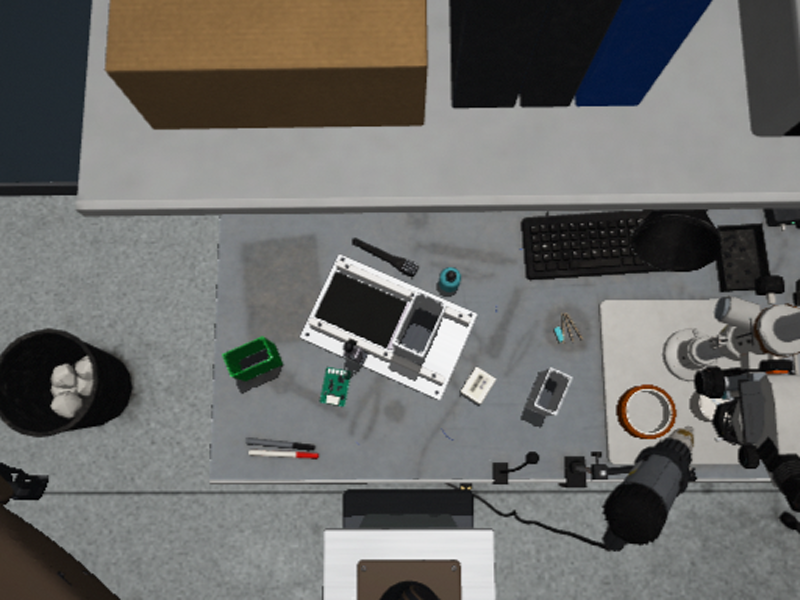

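The housing candidates are the grey tube on the nest (top 420,325; scene 397,345), the small grey tube (top 550,390; scene 440,480) and the green one (top 253,358; scene 281,280). I pick the larger grey one on the nest and check it in a close crop.

Run:
```python
from h import *
import pickle;a,b=pickle.load(open('c0.pkl','rb'))
im=b['image'][155:260,180:320][:,:,::-1]
cv2.imwrite('pics/crop1.png',cv2.resize(im,None,fx=5.7,fy=5.7,interpolation=cv2.INTER_CUBIC))
```

```text
(no output)
```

View pics/crop1.png

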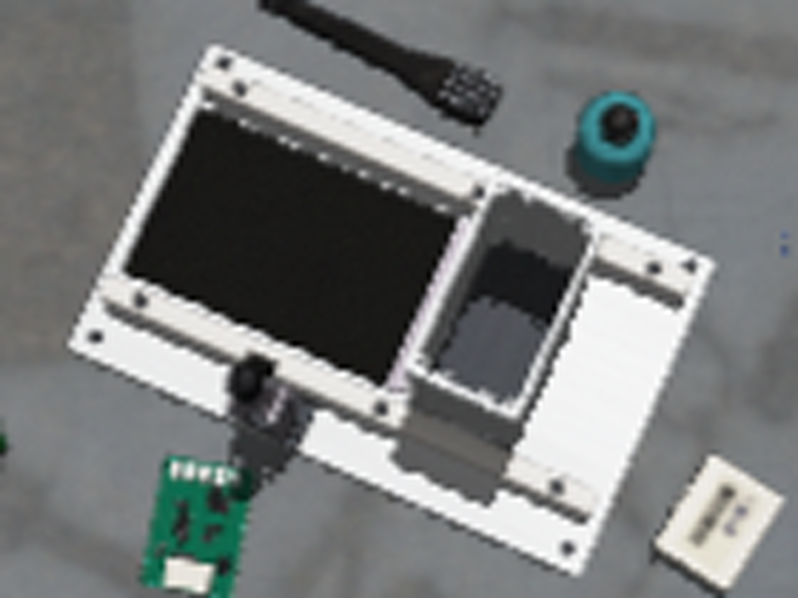

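The crop confirms the choice: a large grey tube stands on the nest, mouth corners (490,190), (597,232), (518,418), (412,368). The plate corners are (212,45), (714,262), (580,575), (68,347), and the clamp tip is near (245,378). Next I fit the nest pose from these.

```bash
cat >> h.py <<'E'
def kab(P,Q): # planar fit Q=R P+t
    P=np.array(P,float)[:,:2];Q=np.array(Q)[:,:2];p=P.mean(0);q=Q.mean(0)
    H=(P-p).T@(Q-q);th=np.arctan2(H[0,1]-H[1,0],H[0,0]+H[1,1]);R=np.array([[np.cos(th),-np.sin(th)],[np.sin(th),np.cos(th)]])
    t=q-R@p;return th,t,(Q-(P@R.T+t))
E
python3 - <<'E'
from h import *
import pickle;a,b=pickle.load(open('c0.pkl','rb'))
f=lambda u,v,z:onz(b,(u+.5)/5.7-.5+180,(v+.5)/5.7-.5+155,z)
Q=[f(*p,.010) for p in [(212,45),(714,262),(580,575),(68,347)]]
P=np.array([(-175,85),(125,85),(125,-100),(-175,-100)])/1000
th,t,r=kab(P,Q);print('nest',np.degrees(th),t.round(4),(r*1000).round(1).tolist())
R=np.array([[np.cos(th),-np.sin(th)],[np.sin(th),np.cos(th)]])
toN=lambda X:((np.array(X)[:2]-t)@R*1000).round(1)
for p in [(490,190),(597,232),(518,418),(412,368)]: print('mouth',toN(f(*p,.160)))
for p in [(205,110),(458,215),(388,385),(128,268)]: print('pad',toN(f(*p,.014)))
print('tip',[ (z,toN(f(245,378,z)).tolist()) for z in (.17,.175,.18)])
for n,p in dict(box=(720,530),bottle=(617,120)).items(): print(n,toN(f(*p,.02)))
# check scene
for nm,X in dict(c1=(-175,85,10),c2=(125,85,10),c3=(125,-100,10),c4=(-175,-100,10)).items():
    w=R@np.array(X[:2])/1000+t; print(nm,(proj(a,[*w,X[2]/1000])*800/512).round(0))
E
```

```text
nest -114.39883025170829 [0.5308 0.0092] [[-2.0, -0.9], [-0.7, 2.0], [1.9, 0.2], [0.9, -1.3]]
mouth [ 7.9 43.5]
mouth [63.  45.5]
mouth [ 64.2 -51.6]
mouth [  8.7 -50.2]
pad [-160.8   48.3]
pad [-12.   50.8]
pad [ -8.9 -48.2]
pad [-162.2  -47.2]
tip [(0.17, [-60.6, -87.5]), (0.175, [-60.0, -87.9]), (0.18, [-59.4, -88.3])]
box [181.2 -47.9]
bottle [ 45.6 131.8]
c1 [407. 285.]
c2 [455. 395.]
c3 [359. 421.]
c4 [323. 305.]
```

Call:
drive_tool --moves '[[[0,0,0],[-0.033,-0.033,-0.01],0.02],[[0,0,0],[-0.034,-0.035,-0.01],0.02],[[0,0,0],[-0.034,-0.035,-0.01],0.02],[[0,0,0],[-0.034,-0.035,0],0.02],[[0,0,0],[-0.034,-0.035,0],0.02]]'

```text
time: 0.72
eef_pos: [0.359, 0.3879, 0.278]
tcp_rot: [0.208, 0.978, -0.0, -0.0]
contact_force: [0.3, 0.2, 0.2]
opening: 0.238
finger_force: 0.0
```

Call:
drive_tool --moves '[[[0,0,0],[-0.034,-0.035,0],0.02],[[0,0,0],[-0.034,-0.035,0],0.02],[[0,0,0],[-0.034,-0.035,0],0.02],[[0,0,0],[-0.034,-0.035,0],0.02],[[0,0,0],[-0.034,-0.035,0],0.02]]'

```text
time: 1.35
eef_pos: [0.4428, 0.1589, 0.278]
tcp_rot: [0.208, 0.978, -0.0, -0.0]
contact_force: [0.4, -0.3, -0.4]
opening: 0.234
finger_force: 0.0
```

```bash
cat >> h.py <<'E'
TH=np.radians(-114.4);T0=np.array([.5308,.0092])
NR=np.array([[np.cos(TH),-np.sin(TH),0],[np.sin(TH),np.cos(TH),0],[0,0,1]])
def toN(X): return NR.T@(np.array(X)-[*T0,0])*1000
def toW(n): return NR@np.array(n)/1000+[*T0,0]
def st():
    s=ctrl.get_state();R=Ro.from_quat(s['tcp_rot']).as_matrix()
    print('t',round(s['time'],2),'q',np.round(s['qpos'],2),'N',toN(s['eef_pos']).round(1),'axesN x',(NR.T@R)[:,0].round(3),'z',(NR.T@R)[:,2].round(3),'F_N',(NR.T@np.array(s['contact_force'])).round(1),'M',np.round(s['wrist_torque'],2),'op',round(s['opening']*85.4,1),'ff',np.round(s['finger_force'],1))
    return s,R
def togo(n,deg=None): # shift in tool axes to reach nest point n (mm)
    s=ctrl.get_state();R=Ro.from_quat(s['tcp_rot']).as_matrix()
    print('shift',((R.T@(toW(n)-np.array(s['eef_pos'])))*1000).round(1))
E
python3 - <<'E'
from h import *
st();togo((35,-1,230))
E
```

```text
t 1.35 q [ 0.13 -0.2   2.03  0.    1.32 -1.02] N [-100. -142.  278.] axesN x [ 0.006 -1.     0.   ] z [ 0. -0. -1.] F_N [ 0.1  0.5 -0.4] M [ 0.02 -0.02 -0.03] op 20.0 ff 0.0
shift [-140.1 -135.8   47.9]
```

Call:
drive_tool --moves '[[[0,0,0],[-0.035,-0.034,0],0.02],[[0,0,0],[-0.035,-0.034,0.0],0.02],[[0,0,0],[-0.035,-0.034,0.01],0.02],[[0,0,0],[-0.035,-0.034,0.02],0.02],[[0,0,0],[0,0,0.01],0.02]]'

```text
time: 1.98
eef_pos: [0.5152, -0.0233, 0.2366]
tcp_rot: [0.211, 0.978, -0.0, -0.001]
contact_force: [-0.0, 0.8, -0.8]
opening: 0.237
finger_force: 0.0
```

Run:
```python
from h import *
c=cam('wrist');st()
import pickle;pickle.dump(c,open('w1.pkl','wb'));print(c['fx'],c['cx'],c['cy'])
cv2.imwrite('pics/w1.png',cv2.resize(c['image'][:,:,::-1],(800,600),interpolation=cv2.INTER_CUBIC))
```

```text
t 2.02 q [-0.24 -0.06  1.98  0.    1.23 -1.39] N [ 35.   -2.5 235.3] axesN x [ 0.003 -1.     0.005] z [ 0.001 -0.005 -1.   ] F_N [ 0.1 -2.1 -1.5] M [-0.03  0.02 -0.02] op 20.0 ff 0.0
297.3186396354542 254.99630682849735 186.4369914767984
```

View pics/w1.png

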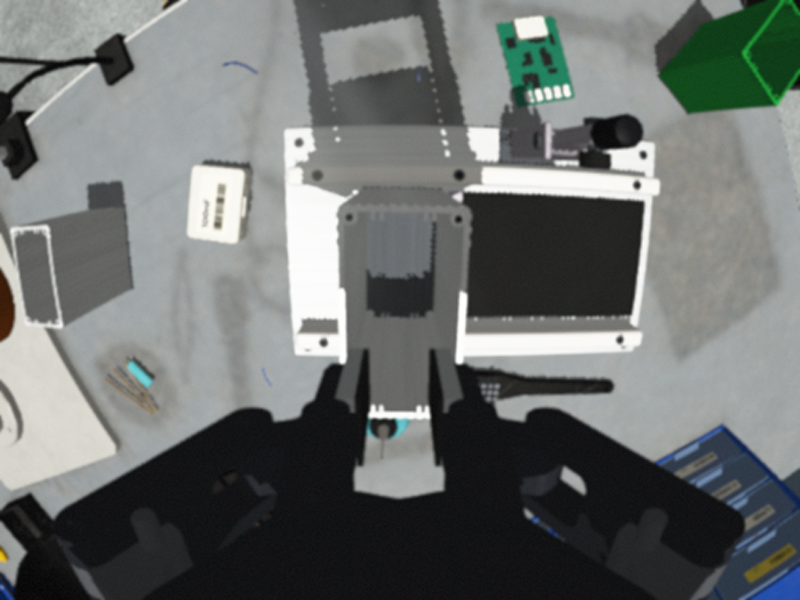

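The wrist view shows the housing mouth below the fingers: near rim corners at about (343,210) and (467,208), side rims at x≈343 and x≈463, far rim at y≈412. The finger tips are near y≈350, inside the rim. Next I compute the offsets.

Run:
```python
from h import *
import pickle;c=pickle.load(open('w1.pkl','rb'))
k=512/800
for p in [(342,208),(469,208),(343,320),(464,320),(343,350),(463,350),(400,415),(405,200)]: print(p,toN(onz(c,p[0]*k,p[1]*k,.16,True)).round(1))
s=ctrl.get_state();z=s['eef_pos'][2]-.017
for p in [(337,350),(369,350),(432,350),(463,350)]: print('tip',p,toN(onz(c,p[0]*k,p[1]*k,z,True)).round(1))
print('cam',toN(ray(c,255,186,True)[0]).round(0))
# clamp tip
for p in [(625,131)]: print('clamp tip',toN(onz(c,p[0]*k,p[1]*k,.18,True)).round(1))
```

```text
(342, 208) [ 59.9 -50.1 160. ]
(469, 208) [  4.4 -50.3 160. ]
(343, 320) [ 60.9   1.5 160. ]
(464, 320) [  4.8   1.5 160. ]
(343, 350) [ 61.5  16.6 160. ]
(463, 350) [  4.6  16.6 160. ]
(400, 415) [ 34.4  52.2 160. ]
(405, 200) [ 32.5 -53.5 160. ]
tip (337, 350) [ 56.   -8.3 218.3]
tip (369, 350) [ 45.2  -8.4 218.3]
tip (432, 350) [ 24.   -8.4 218.3]
tip (463, 350) [ 13.5  -8.3 218.3]
cam [ 35. -70. 362.]
clamp tip [-59.1 -87.6 180. ]
```

Call:
drive_tool --moves '[[[0,0,0],[-0.001,0.002,0.025],0.02],[[0,0,0],[0,0,0.025],0.02],[[0,0,0],[0,0,0.02],0.02],[[0,0,0],[0,0,0.015],0.02],[[0,0,0],[0,0,0],0.02]]'

```text
time: 2.65
eef_pos: [0.5159, -0.0186, 0.1522]
tcp_rot: [0.208, 0.978, -0.0, -0.001]
contact_force: [-0.1, -0.3, -0.5]
opening: 0.234
finger_force: 0.4
```

Call:
drive_tool --moves '[[[0,0,0],[0,0,0],0.026],[[0,0,0],[0,0,0],0.026],[[0,0,0],[0,0,0],0.028],[[0,0,0],[0,0,0],0.028]]' --grip_force 20

```text
time: 3.15
eef_pos: [0.5168, -0.0194, 0.1532]
tcp_rot: [0.208, 0.978, 0.0, -0.0]
contact_force: [0.1, 0.8, -4.5]
opening: 0.299
finger_force: 20.0
```

Run:
```python
from h import *
st()
def tcp(th,s=30,h=142,E=(3,11)):
    a=np.radians(th);return E[0]+s*np.cos(a)-h*np.sin(a),E[1]+s*np.sin(a)+h*np.cos(a)
for th in range(0,95,5): print(th,np.round(tcp(th),1))
```

```text
t 3.15 q [-0.23  0.04  2.04  0.    1.06 -1.38] N [ 31.8  -0.9 153.2] axesN x [ 0.006 -1.     0.   ] z [-0. -0. -1.] F_N [-0.7 -0.2 -4.5] M [-0.01 -0.01  0.03] op 25.5 ff 20.0
0 [ 33. 153.]
5 [ 20.5 155.1]
10 [  7.9 156.1]
15 [ -4.8 155.9]
20 [-17.4 154.7]
25 [-29.8 152.4]
30 [-42. 149.]
35 [-53.9 144.5]
40 [-65.3 139.1]
45 [-76.2 132.6]
50 [-86.5 125.3]
55 [-96.1 117. ]
60 [-105.  108.]
65 [-113.    98.2]
70 [-120.2   87.8]
75 [-126.4   76.7]
80 [-131.6   65.2]
85 [-135.8   53.3]
90 [-139.   41.]
```

Call:
drive_tool --moves '[[[0,0,0],[0,0,0],0.023],[[0,0,0],[0,0,0],0.023]]'

```text
time: 3.4
eef_pos: [0.5176, -0.0197, 0.1543]
tcp_rot: [0.208, 0.978, -0.0, 0.001]
contact_force: [-0.7, -1.0, -0.2]
opening: 0.27
finger_force: 0.4
```

Run:
```python
from h import *
st()
```

```text
t 3.4 q [-0.23  0.04  2.04 -0.    1.06 -1.38] N [ 3.180e+01 -1.000e-01  1.543e+02] axesN x [ 0.006 -1.    -0.002] z [-0.     0.002 -1.   ] F_N [ 1.2 -0.3 -0.2] M [-0.11  0.1  -0.02] op 23.1 ff 0.4
```

Call:
drive_tool --moves '[[[0.0524,0,0],[0,0.0074,-0.0014],0.023],[[0.0524,0,0],[0,0.0074,-0.0014],0.023],[[0.0524,0,0],[0,0.0074,-0.0014],0.023],[[0.0524,0,0],[0,0.0074,-0.0014],0.023],[[0,0,0],[0,0,0],0.023]]'

```text
time: 4.03
eef_pos: [0.5301, 0.0086, 0.1573]
tcp_rot: [0.206, 0.973, -0.102, -0.021]
contact_force: [-0.6, -1.4, 0.9]
opening: 0.274
finger_force: 0.0
```

```bash
cat >> h.py <<'E'
def tcp(th,s=30,h=142,E=(3,11)):
    a=np.radians(th);return np.round([E[0]+s*np.cos(a)-h*np.sin(a),E[1]+s*np.sin(a)+h*np.cos(a)],1)
def til():
    s,R=st();z=(NR.T@R)[:,2];th=np.degrees(np.arctan2(z[0],-z[2]));print('tilt',round(th,1),'ideal',tcp(th))
E
python3 - <<'E'
from h import *
til()
c=cam('wrist');d=cam('scene')
A=cv2.resize(c['image'][:,:,::-1],(400,300),interpolation=cv2.INTER_AREA)
B=cv2.resize(d['image'][170:280,190:310][:,:,::-1],(400,366))[:300]
cv2.imwrite('pics/w2.png',np.hstack([A,B]))
E
```

```text
t 4.03 q [-0.09  0.12  1.96 -0.22  1.14 -1.14] N [  0.8  -0.4 157.3] axesN x [ 0.008 -1.    -0.001] z [ 0.207  0.003 -0.978] F_N [1.6 0.  0.9] M [ 0.02 -0.04 -0.01] op 23.4 ff 0.0
tilt 11.9 ideal [  3.  156.1]
```

View pics/w2.png

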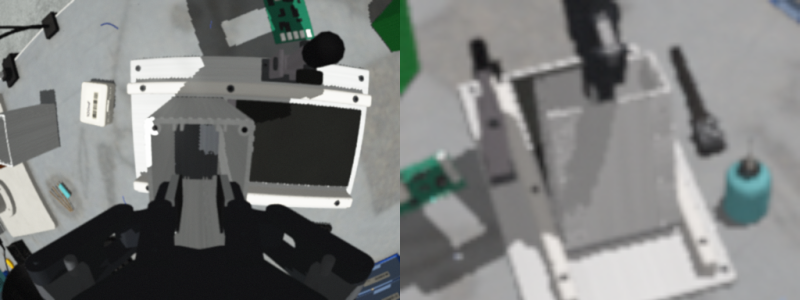

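The picture shows the housing tipped about 12°, with the fingers inside the mouth and the bottom edge at the strip. I continue.

Call:
drive_tool --moves '[[[0.0524,0,0],[0,0.0074,-0.0014],0.023],[[0.0524,0,0],[0,0.0074,-0.0014],0.023],[[0.0524,0,0],[0,0.0074,-0.0014],0.023],[[0.035,0,0],[0,0.005,-0.001],0.023],[[0.035,0,0],[0,0.005,-0.001],0.023]]'

```text
time: 4.75
eef_pos: [0.5425, 0.0375, 0.1531]
tcp_rot: [0.204, 0.955, -0.212, -0.045]
contact_force: [0.0, 0.9, 0.4]
opening: 0.27
finger_force: 0.0
```

Call:
drive_tool --moves '[[[0.035,0,0],[0,0.005,-0.001],0.023],[[0.035,0,0],[0,0.005,-0.001],0.023],[[0.035,0,0],[0,0.005,-0.001],0.023],[[0.035,0,0],[0,0.005,-0.001],0.023],[[0.035,0,0],[0,0.005,-0.001],0.023]]'

```text
time: 5.38
eef_pos: [0.5524, 0.0601, 0.145]
tcp_rot: [0.199, 0.932, -0.296, -0.063]
contact_force: [0.4, -0.5, -1.9]
opening: 0.268
finger_force: 0.3
```

Run:
```python
from h import *
til()
```

```text
t 5.38 q [ 0.13  0.35  1.78 -0.52  1.39 -0.82] N [-55.3  -1.3 145. ] axesN x [ 0.006 -1.    -0.   ] z [ 0.576  0.004 -0.817] F_N [ 0.2  0.6 -1.9] M [ 0.33 -0.21  0.06] op 22.9 ff 0.3
tilt 35.2 ideal [-54.3 144.3]
```

Call:
drive_tool --moves '[[[0.0524,0,0],[0,0.0074,-0.0014],0.021],[[0.0524,0,0],[0,0.0074,-0.0014],0.019],[[0.0524,0,0],[0,0.0074,-0.0014],0.017],[[0.0524,0,0],[0,0.0074,-0.0014],0.015],[[0,0,0],[0,0,0],0.015]]'

```text
time: 6.0
eef_pos: [0.5628, 0.0848, 0.1291]
tcp_rot: [0.19, 0.897, -0.391, -0.084]
contact_force: [0.2, -0.5, -1.0]
opening: 0.175
finger_force: 0.6
```

Run:
```python
from h import *
til()
c=cam('wrist');d=cam('scene')
A=cv2.resize(c['image'][:,:,::-1],(400,300),interpolation=cv2.INTER_AREA)
B=cv2.resize(d['image'][150:270,170:330][:,:,::-1],(400,300))
cv2.imwrite('pics/w3.png',np.hstack([A,B]))
def T(th,tau,op,E=(4,12)):
    a=np.radians(th);t=np.radians(tau);zt=np.array([np.sin(t),-np.cos(t)]);n=np.array([np.cos(t),np.sin(t)])
    C=np.array(E)+56.5*np.array([np.cos(a),np.sin(a)])+150*np.array([-np.sin(a),np.cos(a)])
    return (C+8*zt-(13.75+op/2)*n).round(1)
for th in range(45,95,3): print(th,T(th,47,15),T(th,59,5),T(th,60,3))
```

```text
t 6.0 q [ 0.21  0.49  1.68 -0.63  1.54 -0.73] N [-82.   -2.1 129.1] axesN x [ 0.008 -1.     0.002] z [ 0.733  0.004 -0.68 ] F_N [ 0.4  0.4 -1. ] M [ 0.51 -0.19  0.02] op 14.9 ff 0.6
tilt 47.2 ideal [-80.7 129.5]
45 [-70.8 137. ] [-63.6 140. ] [-62.8 140.8]
48 [-78.3 133.4] [-71.2 136.3] [-70.4 137.2]
51 [-85.7 129.3] [-78.5 132.3] [-77.7 133.1]
54 [-92.8 124.9] [-85.7 127.8] [-84.8 128.7]
57 [-99.7 120.1] [-92.5 123. ] [-91.7 123.9]
60 [-106.3  114.9] [-99.2 117.9] [-98.4 118.7]
63 [-112.6  109.4] [-105.5  112.4] [-104.7  113.2]
66 [-118.7  103.6] [-111.6  106.6] [-110.7  107.4]
69 [-124.4   97.5] [-117.3  100.5] [-116.5  101.3]
72 [-129.8   91.1] [-122.7   94. ] [-121.9   94.9]
75 [-134.9   84.4] [-127.8   87.3] [-127.    88.2]
78 [-139.6   77.5] [-132.5   80.4] [-131.7   81.2]
81 [-144.    70.3] [-136.8   73.2] [-136.    74.1]
84 [-147.9   62.9] [-140.8   65.8] [-140.    66.7]
87 [-151.5   55.3] [-144.3   58.2] [-143.5   59.1]
90 [-154.6   47.5] [-147.5   50.5] [-146.7   51.3]
93 [-157.4   39.6] [-150.3   42.5] [-149.4   43.4]
```

View pics/w3.png

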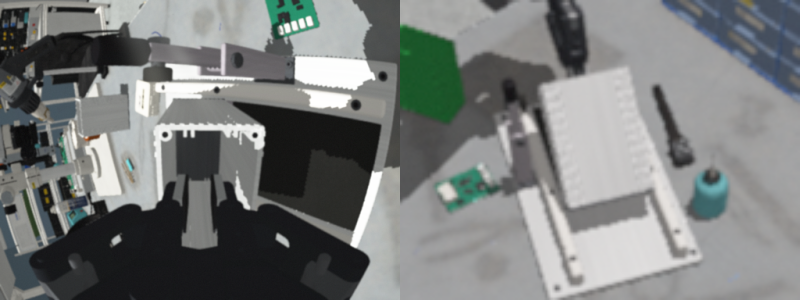

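The housing is at about 50° and rests on the upper finger; the fingers are well inside the mouth and it stays between the guides. I continue lowering.

Call:
drive_tool --moves '[[[0.0524,0,0],[0,0.0074,-0.0014],0.013],[[0.0524,0,0],[0,0.0074,-0.0014],0.01],[[0.0524,0,0],[0,0.0074,-0.0014],0.007],[[0.0524,0,0],[0,0.0074,-0.0014],0.004],[[0,0,0],[0,0,0],0.004]]'

```text
time: 6.72
eef_pos: [0.5719, 0.1047, 0.1102]
tcp_rot: [0.181, 0.851, -0.482, -0.103]
contact_force: [-0.8, 0.2, -1.7]
opening: 0.051
finger_force: 0.9
```

Call:
drive_tool --moves '[[[0,0,0],[0,0.006,-0.0015],0.004],[[0,0,0],[0,0.006,-0.0013],0.004],[[0,0,0],[0,0.006,-0.001],0.004],[[0,0,0],[0,0.006,-0.001],0.004],[[0,0,0],[0,0,0],0.004]]'

```text
time: 7.35
eef_pos: [0.579, 0.1199, 0.0925]
tcp_rot: [0.181, 0.851, -0.482, -0.103]
contact_force: [0.3, 0.5, -2.2]
opening: 0.047
finger_force: 0.8
```

Run:
```python
from h import *
til()
c=cam('wrist');d=cam('scene')
A=cv2.resize(c['image'][:,:,::-1],(400,300),interpolation=cv2.INTER_AREA)
B=cv2.resize(d['image'][150:270,170:330][:,:,::-1],(400,300))
cv2.imwrite('pics/w4.png',np.hstack([A,B]))
```

```text
t 7.35 q [ 0.29  0.69  1.55 -0.72  1.69 -0.64] N [-120.7   -1.9   92.5] axesN x [ 0.007 -1.     0.   ] z [ 0.858  0.005 -0.514] F_N [-0.6  0.  -2.2] M [ 0.57 -0.24  0.01] op 4.0 ff 0.8
tilt 59.1 ideal [-103.4  109.7]
```

View pics/w4.png

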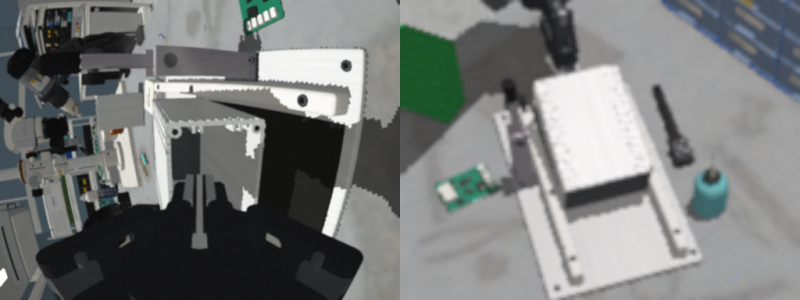

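The housing is at about 72°, resting on the fingers and centred between the guides. I lower it further.

Call:
drive_tool --moves '[[[0,0,0],[0,0.006,-0.0008],0.004],[[0,0,0],[0,0.006,-0.0006],0.004],[[0,0,0],[0,0.006,-0.0004],0.004],[[0,0,0],[0,0.006,0],0.004],[[0,0,0],[0,0.005,0],0.004]]'

```text
time: 8.07
eef_pos: [0.5857, 0.1348, 0.0685]
tcp_rot: [0.181, 0.851, -0.482, -0.103]
contact_force: [0.5, -0.1, -2.3]
opening: 0.045
finger_force: 0.8
```

Call:
drive_tool --moves '[[[0,0,0],[0,0.004,0.0002],0.004],[[0,0,0],[0,0.004,0.0004],0.004],[[0,0,0],[0,0.004,0.0004],0.004],[[0,0,0],[0,0.003,0.0004],0.004],[[0,0,0],[0,0,0],0.004]]'

```text
time: 8.7
eef_pos: [0.5883, 0.1406, 0.0552]
tcp_rot: [0.181, 0.851, -0.482, -0.103]
contact_force: [-0.3, 0.4, -2.7]
opening: 0.047
finger_force: 0.8
```

Run:
```python
from h import *
til()
c=cam('wrist');d=cam('scene')
A=cv2.resize(c['image'][:,:,::-1],(400,300),interpolation=cv2.INTER_AREA)
B=cv2.resize(d['image'][150:270,170:330][:,:,::-1],(400,300))
cv2.imwrite('pics/w5.png',np.hstack([A,B]))
```

```text
t 8.7 q [ 0.31  0.77  1.49 -0.7   1.68 -0.61] N [-143.4   -2.    55.2] axesN x [ 0.006 -1.     0.   ] z [ 0.858  0.005 -0.514] F_N [-0.2 -0.5 -2.7] M [ 0.64 -0.29  0.05] op 4.0 ff 0.8
tilt 59.1 ideal [-103.4  109.7]
```

View pics/w5.png

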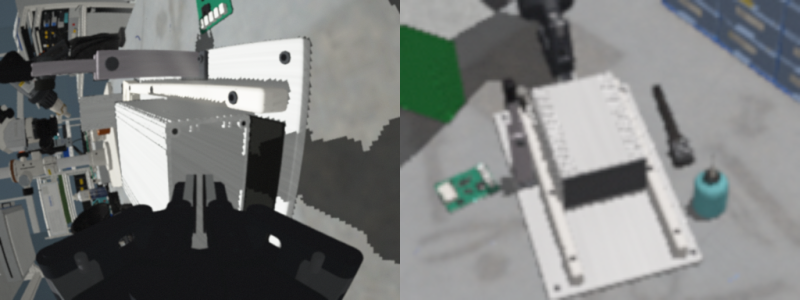

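Almost flat (the wrist and scene views show a few degrees left), still carrying about 2.7 N. I finish gently, watching for the force to vanish.

Call:
drive_tool --moves '[[[0,0,0],[0,0.002,0.0008],0.004],[[0,0,0],[0,0.002,0.0008],0.004],[[0,0,0],[0,0.002,0.0008],0.004],[[0,0,0],[0,0.001,0.0005],0.004],[[0,0,0],[0,0,0],0.004]]'

```text
time: 9.43
eef_pos: [0.5888, 0.1416, 0.0479]
tcp_rot: [0.181, 0.851, -0.482, -0.103]
contact_force: [-0.5, -0.0, 0.6]
opening: 0.044
finger_force: 0.0
```

Call:
drive_tool --moves '[[[0,0,0],[0,0.0015,0.0008],0.004],[[0,0,0],[0,0.0015,0.0008],0.004],[[0,0,0],[0,0,0],0.004]]'

```text
time: 9.8
eef_pos: [0.5887, 0.1417, 0.0442]
tcp_rot: [0.181, 0.851, -0.482, -0.103]
contact_force: [-0.1, 0.5, 0.2]
opening: 0.045
finger_force: 0.0
```

Run:
```python
from h import *
til()
```

```text
t 9.8 q [ 0.31  0.79  1.49 -0.7   1.67 -0.6 ] N [-144.6   -2.    44.2] axesN x [ 0.006 -1.     0.   ] z [ 0.858  0.005 -0.514] F_N [-0.4 -0.3  0.2] M [ 0.36 -0.2   0.  ] op 3.8 ff 0.0
tilt 59.1 ideal [-103.4  109.7]
```

Contact is gone, so the housing rests on the bed. I retreat along the tool axis, then turn upright and rise.

Call:
drive_tool --moves '[[[0,0,0],[0,0,-0.015],0.004],[[0,0,0],[0,0,-0.025],0.002],[[0,0,0],[0,0,-0.03],0],[[-0.12,0,0],[0,0,-0.02],0],[[-0.15,0,0],[0,0,-0.02],0]]'

```text
time: 10.42
eef_pos: [0.6272, 0.2287, 0.1032]
tcp_rot: [0.193, 0.909, -0.361, -0.077]
contact_force: [-0.4, 0.1, -0.2]
opening: -0.001
finger_force: 0.0
```

Call:
drive_tool --moves '[[[-0.15,0,0],[0,0,-0.02],0],[[-0.15,0,0],[0,0,-0.02],0],[[-0.15,0,0],[0,0,-0.02],0],[[-0.15,0,0],[0,0,-0.02],0],[[-0.16,0,0],[0,0,-0.02],0]]'

```text
time: 11.05
eef_pos: [0.6452, 0.2677, 0.1931]
tcp_rot: [0.208, 0.978, 0.002, 0.002]
contact_force: [0.4, -0.4, -0.3]
opening: 0.001
finger_force: 0.0
```

Run:
```python
from h import *
til();togo((-60,-125,240))
d=cam('scene');b=cam('top')
A=cv2.resize(d['image'][150:270,170:330][:,:,::-1],(400,300))
B=cv2.resize(b['image'][155:260,180:320][:,:,::-1],(400,300),interpolation=cv2.INTER_CUBIC)
cv2.imwrite('pics/l1.png',np.hstack([A,B]))
import pickle;pickle.dump((d,b),open('c1.pkl','wb'))
```

```text
t 11.05 q [ 0.25  0.38  1.56  0.    1.2  -0.91] N [-282.6   -2.6  193.1] axesN x [ 0.008 -1.    -0.002] z [-0.005  0.002 -1.   ] F_N [ 0.2  0.6 -0.3] M [0.03 0.05 0.01] op 0.1 ff 0.0
tilt -0.3 ideal [ 33.8 152.8]
shift [ 124.  -221.4  -48.4]
```

View pics/l1.png

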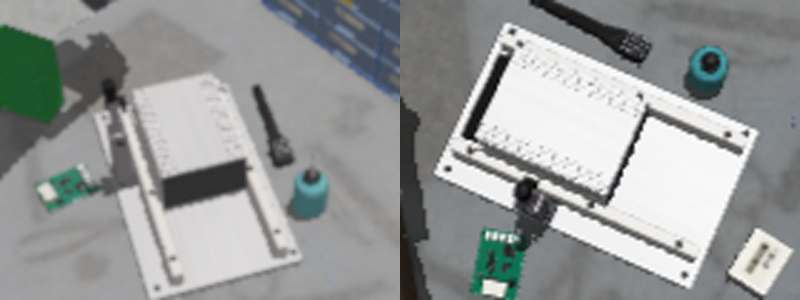

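The pictures show the housing lying flat between the guides, mouth to the left, with the strip covered by the closed end and the bystanders in place. Next is the clamp.

Call:
drive_tool --moves '[[[0,0,0],[0.02,-0.04,-0.024],0],[[0,0,0],[0.026,-0.045,-0.024],0],[[0,0,0],[0.026,-0.045,0],0],[[0,0,0],[0.026,-0.045,0],0],[[0,0,0],[0.026,-0.046,0],0]]'

```text
time: 11.78
eef_pos: [0.4398, 0.1147, 0.2387]
tcp_rot: [0.208, 0.978, -0.002, -0.001]
contact_force: [0.0, -1.3, 0.3]
opening: 0.0
finger_force: 0.0
```

Run:
```python
from h import *
import pickle;d,b=pickle.load(open('c1.pkl','rb'))
for p in [(250,108),(208,203)]: print('closed end top',toN(onz(b,p[0]/2.857+180,p[1]/2.857+155,.074)).round(1))
print('clamp tip',toN(onz(b,(526-400)/2.857+180,190/2.857+155,.18)).round(1))
st();togo((-60,-122,180))
# fingertip path: TCP = corner + (-11,+17)
for q in np.arange(.15,1.75,.15):
    f=q-.15;u=np.array([np.sin(f),np.cos(f)]);m=np.array([-np.cos(f),np.sin(f)])
    C=np.array([-87,90])+78*u+8*m;print(round(q,2),(C+[-11,17]).round(1))
c=cam('wrist');cv2.imwrite('pics/w6.png',cv2.resize(c['image'][:,:,::-1],(800,600),interpolation=cv2.INTER_AREA))
```

```text
closed end top [13.3 48.3 74. ]
closed end top [ 13.7 -58.3  74. ]
clamp tip [-54.9 -88.1 180. ]
t 11.78 q [ 0.03 -0.21  2.11 -0.    1.25 -1.12] N [ -58.5 -126.4  238.7] axesN x [ 0.008 -1.     0.001] z [ 0.004 -0.001 -1.   ] F_N [1.1 0.5 0.3] M [-0.05  0.06  0.04] op 0.0 ff 0.0
shift [-4.5  1.8 58.6]
0.15 [-106.  185.]
0.3 [-94.3 185.3]
0.45 [-82.6 183.9]
0.6 [-71.3 180.7]
0.75 [-60.6 175.9]
0.9 [-50.7 169.5]
1.05 [-41.9 161.8]
1.2 [-34.3 152.7]
1.35 [-28.2 142.7]
1.5 [-23.6 131.9]
1.65 [-20.8 120.5]
```

View pics/w6.png

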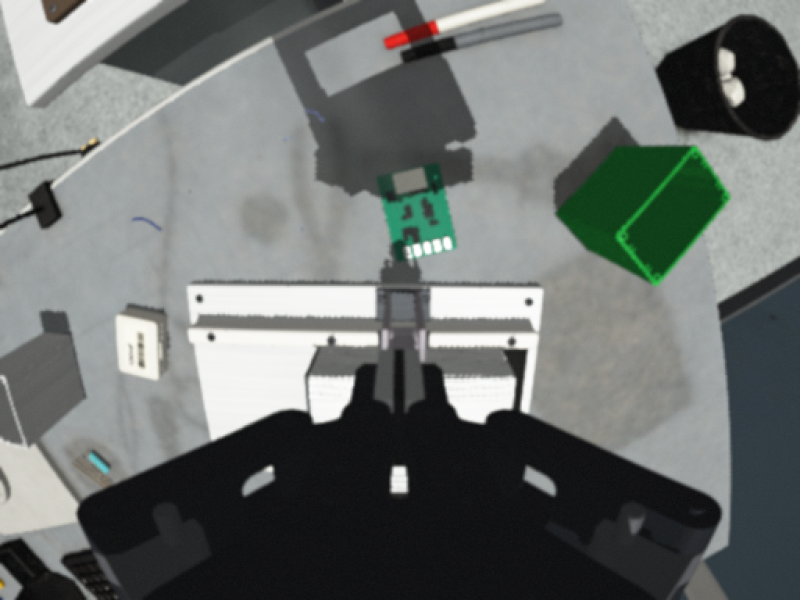

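The wrist view shows the fingers above and outside the clamp hinge at (405,300), with a clear space below them. I descend beside the arm and push it over along its arc.

Call:
drive_tool --moves '[[[0,0,0],[0,0.001,0.03],0],[[0,0,0],[0,0,0.026],0],[[0,0,0],[-0.01,0,0],0],[[0,0,0],[-0.01,0,0],0],[[0,0,0],[-0.01,0,0],0]]'

```text
time: 12.45
eef_pos: [0.4701, 0.1037, 0.1838]
tcp_rot: [0.208, 0.978, -0.001, -0.0]
contact_force: [-2.0, 1.2, 1.0]
opening: 0.0
finger_force: 1.0
```

Call:
drive_tool --moves '[[[0,0,0],[-0.011,0,0],0],[[0,0,0],[-0.011,0,0.002],0],[[0,0,0],[-0.011,0,0.004],0],[[0,0,0],[-0.01,0,0.005],0],[[0,0,0],[0,0,0],0]]'

```text
time: 13.08
eef_pos: [0.5092, 0.0857, 0.1715]
tcp_rot: [0.209, 0.978, -0.001, 0.0]
contact_force: [0.9, 0.8, 0.1]
opening: 0.002
finger_force: 0.0
```

Run:
```python
from h import *
st()
d=cam('scene');b=cam('top')
A=cv2.resize(d['image'][150:270,170:330][:,:,::-1],(400,300))
B=cv2.resize(b['image'][155:260,180:320][:,:,::-1],(400,300),interpolation=cv2.INTER_CUBIC)
cv2.imwrite('pics/l2.png',np.hstack([A,B]))
```

```text
t 13.07 q [-0.03  0.01  2.03 -0.    1.1  -1.18] N [-60.7 -51.2 171.5] axesN x [ 0.006 -1.    -0.001] z [ 0.001  0.001 -1.   ] F_N [-1.1  0.4  0.1] M [0.02 0.03 0.04] op 0.2 ff 0.0
```

Call:
drive_tool --moves '[[[0,0,0],[-0.009,0,0.0095],0],[[0,0,0],[-0.008,0,0.009],0],[[0,0,0],[-0.006,0,0.01],0],[[0,0,0],[-0.005,0,0.011],0],[[0,0,0],[-0.002,0,0.009],0]]'

```text
time: 13.8
eef_pos: [0.536, 0.0737, 0.1223]
tcp_rot: [0.208, 0.978, -0.001, -0.0]
contact_force: [1.0, -0.3, 1.9]
opening: 0.001
finger_force: 1.0
```

Call:
drive_tool --moves '[[[0,0,0],[-0.001,0,0.003],0],[[0,0,0],[0,0,0.002],0],[[0,0,0],[0,0,0.001],0],[[0,0,0],[0,0,0],0]]'

```text
time: 14.3
eef_pos: [0.5364, 0.0736, 0.1173]
tcp_rot: [0.208, 0.978, -0.001, -0.0]
contact_force: [-0.3, -0.3, 2.0]
opening: 0.002
finger_force: 0.6
```

Run:
```python
from h import *
st()
```

```text
t 14.3 q [-0.05  0.14  2.   -0.    1.   -1.2 ] N [-60.9 -21.5 117.3] axesN x [ 0.006 -1.     0.   ] z [ 0.001 -0.    -1.   ] F_N [ 0.4 -0.2  2. ] M [-0.17 -0.1   0.03] op 0.2 ff 0.6
```

Commanded height is nearly level, and the load is still only the hinge friction (2 N). I press on in small steps.

Call:
drive_tool --moves '[[[0,0,0],[0,0,0.001],0],[[0,0,0],[0,0,0.001],0],[[0,0,0],[0,0,0],0]]'

```text
time: 14.68
eef_pos: [0.5367, 0.0735, 0.1159]
tcp_rot: [0.208, 0.978, -0.001, -0.0]
contact_force: [-1.4, -1.1, 5.1]
opening: -0.0
finger_force: 2.4
```

Call:
drive_tool --moves '[[[0,0,0],[0,0,0.0005],0],[[0,0,0],[0,0,0.0005],0],[[0,0,0],[0,0,0],0]]'

```text
time: 15.05
eef_pos: [0.5368, 0.0735, 0.1156]
tcp_rot: [0.208, 0.978, -0.001, -0.0]
contact_force: [-2.9, -0.2, 7.9]
opening: 0.002
finger_force: 4.2
```

Run:
```python
from h import *
st()
```

```text
t 15.05 q [-0.05  0.15  2.   -0.    0.99 -1.2 ] N [-61.1 -21.1 115.6] axesN x [ 0.006 -1.    -0.   ] z [ 0.001  0.    -1.   ] F_N [ 1.4 -2.6  7.9] M [-0.25  0.46  0.04] op 0.1 ff 4.2
```

The force is rising to 8 N, so the foot is seated. I retreat straight up and check.

Call:
drive_tool --moves '[[[0,0,0],[0,0,-0.01],0],[[0,0,0],[0,0,-0.03],0],[[0,0,0],[0,0,-0.04],0],[[0,0,0],[0.0,0.04,-0.03],0],[[0,0,0],[0.0,0.05,-0.02],0]]'

```text
time: 15.68
eef_pos: [0.5738, 0.1564, 0.246]
tcp_rot: [0.209, 0.978, 0.0, 0.001]
contact_force: [0.3, 0.7, -0.6]
opening: 0.003
finger_force: 0.0
```

Call:
drive_tool --moves '[[[0,0,0],[0,0.05,0],0],[[0,0,0],[0,0.05,0],0],[[0,0,0],[0,0.04,0],0],[[0,0,0],[0,0,0],0]]'

```text
time: 16.18
eef_pos: [0.63, 0.2862, 0.2427]
tcp_rot: [0.207, 0.978, -0.001, -0.001]
contact_force: [0.8, -0.4, -1.3]
opening: 0.001
finger_force: 0.0
```

Run:
```python
from h import *
st()
d=cam('scene');b=cam('top')
A=cv2.resize(d['image'][150:270,170:330][:,:,::-1],(400,300),interpolation=cv2.INTER_CUBIC)
B=cv2.resize(b['image'][155:260,180:320][:,:,::-1],(400,300),interpolation=cv2.INTER_CUBIC)
cv2.imwrite('pics/l3.png',np.hstack([A,B]))
```

```text
t 16.18 q [ 0.28  0.33  1.53  0.    1.28 -0.87] N [-293.2  -24.1  242.7] axesN x [ 0.009 -1.     0.002] z [ 0.002 -0.002 -1.   ] F_N [ 0.1  0.9 -1.3] M [-0.01  0.07 -0.03] op 0.1 ff 0.0
```

View pics/l3.png

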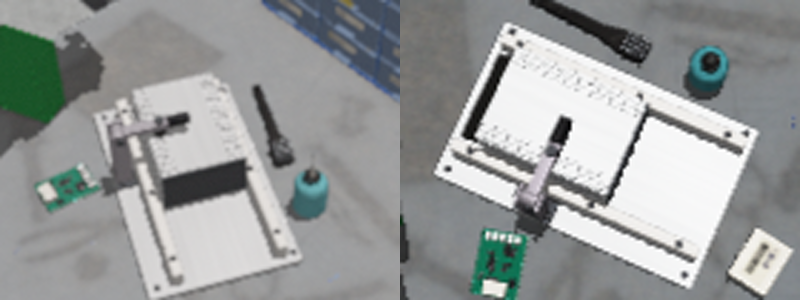

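The housing lies flat, the clamp arm is over it with its foot seated (tip at (563,125) in the right half), the bystanders are unmoved and the robot is clear. I hand in.

```bash
python3 -c "
from plant import ctrl
print(ctrl.sign_off())"
```

```text
the job is handed in; nothing more can be done
None
```

The housing lies flat on the pad between the guides, mouth to the left and closed end about 13 mm beyond the toe stop, with the clamp foot seated on it and the bystanders where they were; one small doubt is that widening the fingers inside the mouth before tipping briefly put 4.5 N downward on the tool, which may have slightly lifted the housing, and I eased off at once. The job was handed in at about 16 s with the robot clear.

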